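# Prime the bench lubricator

## Task

Prime the hand lubricator on the work table: push the peg of its travel lock round so that the lock swings fully out from under the plunger knob, then press the knob down and let it spring back, again and again, until the indicator pin beside it has risen fully out (about 40 mm higher than when it is fully in). Only push and press with the fingers, grip and lift nothing, do not touch the pin itself, leave the things around where they are, and finish with the knob sprung back up and the robot clear.

Things in the scene. Friction and masses are not known exactly. Their poses are not given: they have to be found in the camera images.
- pump: The lubricator: grey block 56 x 150 x 70 mm on a dark base plate bolted to the table; three bosses on its top end 92 mm above the table. Origin on the table; x to the pump's rear (away from the robot at yaw 0), y left, z up. In this frame the plunger stands at (0, 30) mm, the indicator pin at (0, -35) mm, the lock's pivot at (0, 72) mm. A brass outlet points to -y.
- knob_top (a point): Centre of the top of the plunger's black round knob (39 mm across, 24 mm thick), 142 mm above the table when it is up. It moves straight down with the plunger.
- plunger (a joint): How far the plunger is pressed, m: 0 = up, 0.024 = fully down on a hard stop. Its spring pushes up with 5 N at the top to 9 N at the bottom (2 N more while raising the pin, and some drag when moved fast) and returns it within 0.4 s. With the travel lock under the knob it goes down only about 3 mm. A full stroke raises the pin about 10 mm, one under 20 mm only 5 mm or less.
- travel_lock (a joint): Angle of the travel lock, rad: 0 = its steel fork is under the knob, 1.5 = fully out, at its stop; starts at 0 to 0.25. Grows clockwise seen from above: the peg goes to the pump's rear, then inward; the fork comes out in front. At angle a the peg is at pivot + 55 mm * (sin a, cos a) in the pump's x, y. Stays where left; turning takes about 1 N at the peg. The fork clears the knob past about 1.0.
- lock_peg (a point): Top of the travel lock's upright peg, 144 mm above the table, 55 mm from the pivot: a steel rod 12 mm across with a black ball 16 mm across on top, on the end of a flat arm whose upper face is 101 mm above the table. The rod can be pushed between 101 and 128 mm height.
- lock_pivot (a point): Top of the travel lock's pivot, 120 mm above the table; the axis is vertical. The lock's fork (22 mm thick, 93 to 115 mm above the table) reaches about 62 mm from it.
- indicator (a joint): How far the pin is out, m: 0 = in, about 0.040 = fully out; starts at 0 to 0.008. It rises in ratchet steps of 5 mm while the knob goes down and stays while the knob returns; the first and last strokes may raise it less. Strokes under 12 mm may not raise it; its last step needs a stroke of at least 20 mm. Strokes after that do nothing.
- pump_knob: The plunger with its knob, the moving part of the pump that is pressed. Origin on the plunger's axis, 142 mm below the top of the knob.
- lock_arm: The travel lock: fork, hub, arm and peg in one swinging steel part. Origin on the pivot's axis, level with the table when the pump stands on it; at angle 0 its y axis points to the peg.
- pin_head: The indicator pin: a steel pin 10 mm across standing up out of the brass boss at the pump's right; it rises vertically. Not to be touched. The body's origin lies on its axis, 94 mm below its tip.
- pin_tip (a point): Tip of the indicator pin, 94 mm above the table when it is in, 134 mm when it is fully out.
- tape_roll: Bystander: a roll of masking tape lying flat, 96 mm across, 24 mm high; loose. Origin at the centre of its underside.
- round_cutter: Bystander: a round metal cutter ring standing on its edge face, 66 mm across, 35 mm high; loose. Origin at the centre of its underside.
- oxide_bottle: Bystander: a small brown bottle, 38 mm across, 76 mm high; loose. Origin at the centre of its underside.
- wooden_rib: Bystander: a flat wooden rib (kidney-shaped scraper), 49 x 99 x 8 mm, lying flat; loose. Origin at the centre of its underside.

How it is judged (in metres and radians):
On the way, in this order (a step that is already met when the one before it is completed fails the run):
1. the travel lock is swung fully out from under the knob (value of joint travel_lock above 1.25 rad), for 0.1 s.
2. the indicator pin has been pumped fully out (value of joint indicator above 0.037 m), for 0.1 s.
At the end, for the whole second after the job is handed in: The indicator pin is out by more than 37 mm, the travel lock is past 1.25 rad, the plunger is back up (within 2 mm), the loose things are at rest (value of joint indicator above 0.037 m and value of joint travel_lock above 1.25 rad and value of joint plunger below 0.002 m and linear speed of each of tape_roll, round_cutter, oxide_bottle, wooden_rib below 0.02 m/s); the robot touches nothing.
It fails at once if the robot touches the indicator pin (contact force between pin_head and the arm above 0.5 N or contact force between pin_head and the fingers above 0.5 N).
It fails at once if the travel lock's peg is gripped between the fingers (contact force between lock_arm and the fingers above 25 N and horizontal distance between the grasp point and lock_peg below 0.012 m).
It fails at once if the knob is gripped between the fingers instead of pressed on its top (contact force between pump_knob and the fingers above 15 N and horizontal distance between the grasp point and knob_top below 0.02 m and z of the grasp point in the frame of knob_top below 0.003 m).
It fails at once if a bystander is moved more than 30 mm (distance of any of tape_roll, round_cutter, oxide_bottle, wooden_rib from where it was at the start of the episode above 0.03 m).
It fails at once if a bystander is lifted (height (world z) of any of tape_roll, round_cutter, oxide_bottle, wooden_rib above 0.015 m).
It also fails if it takes over 45 s, if anything falls off the work surface, if the arm or the gripper's body presses on something with over 40 N, if the wrist force passes 120 N, or if a joint passes its speed limit or range.

## Robot

A 6-joint arm with a two-finger parallel gripper is mounted at the origin on a cart in front of the work surface, level with it; the furniture and walls round the work are solid. World frame = base frame: x ahead of the robot, y to its left, z up, the work surface at z = 0. Lengths are in mm, angles in degrees, forces in N, time in s.
With the tool pointing down it reaches from about 350 to 850 mm from the base axis. Payload 8.1 kg.
Tool frame: the origin (TCP) lies between the finger pads; the fingertips stand 22 mm ahead of it and the grasp point (between the pads) lies 3 mm ahead of it (r.nose_length is the z of the fingertips in the tool frame, in mm); z points along the fingers, x is the direction in which the jaws open and shut, and the axes are right-handed (so a half turn about z gives the same grasp; the last joint's range is limited). The gripper opens to 85 mm and grips with 20 to 120 N. Pads are 22 mm wide; open, the fingers measure 114 mm over their backs; the gripper's body (76 mm by 85 mm) begins 54 mm behind the grasp point. The pads swing forward as they close: fully open they stand 13 mm farther back than shut.
Start: joints at [-81.841, 7.471, 85.268, -0, 87.261, -4.893], TCP at [135.521, -584.499, 253.292] pointing down, gripper open.
Joint ranges: [-169.43, 169.43], [-51.17, 129.36], [1.28, 143.12], [-76.62, 256.62], [0, 156.53], [-152.29, 152.29]. Speed limits (degrees/s): [136.94, 136.94, 159.86, 180, 180, 180].

## Interface

Orientations are given as [roll, pitch, yaw] about the fixed x, y, z axes, in that order (R = Rz(yaw) Ry(pitch) Rx(roll)).
In Python, from bench import r gives the robot as it stands.
- The arm moves only by the shell command python3 -m jog 'ROWS' [FORCE]. ROWS is JSON, a list of rows, each a list of 5 numbers: the shift along the tool's x, y, z in m, then the turn about the tool's z in degrees, then the opening in per cent of the stroke, from 0 (shut) to 100 (fully open). A call has 1 to 8 rows; each row is the pose to reach, as a shift and turn from the pose measured when the call began, along the tool's axes at that moment; what a row does not reach only later rows make up. A row lasts 1/10 s, in which the tool goes at most 50 mm and 8.59 degrees, less where a joint would pass 70% of its speed; a pose out of reach is approached as far as the arm can. A call with a gripper value outside its range is refused whole. The fingers move at their own pace and stop on an object; FORCE is the grip in N (left out, the last holds). Time passes only in rows, so rows that repeat a pose let the fingers close. It gives the time, the measured TCP pose, the force and the opening at its end, in the units of the state.
- r.sense(): the state, without advancing time (a new reading comes with each control period).
- r.snapshot(name): name is "scene" or "side" or "wrist"; returns a dict with "image" (400x640x3 uint8, red, green, blue), "K" (3x3 intrinsics, pixels), "T" (4x4, takes a point from camera to world coordinates); the wrist camera has in their place "tool_from_camera" (4x4, takes a point from camera to tool coordinates, whose origin is the TCP and whose axes are the tool frame's). Camera axes: x right, y down, z forward; pixel columns grow to the right and rows downward; lengths in mm; the calibration is good to about 2 mm. A picture is of the moment at which its call begins: read the wrist's pose just before it. There is no depth.
- r.hand_in(): hands the job in, once; it reports no verdict.
Trained networks look in a picture, given as the dict that the camera call returned (one of the last four; its "shot" number tells which), for a name from the list of things; names that differ only in an ending like _2 or _b are one class to them, and where a whole thing is asked for, a point or a joint stands for the part that bears it (a point fixed in the world has none). Each returns a list of dicts, best first, with "conf" (0 to 1); they miss things now and then, are a little off and sometimes report something else, mostly with a low value. They report only what shows in the picture. A call takes as long as a camera call.
- r.search_frame(picture, label): "bbox" ([left, top, right, bottom] in pixels, round what is visible of it).
- r.pinpoint(picture, label): "uv" ([column, row] in pixels: a listed point, or the origin of a listed thing).
The state is a dict: "time": time; "joint_pos": joint angles; "qd": joint speeds; "joint_efforts": joint torques, N m; "tool_pos": TCP position; "tcp_rot": TCP orientation; "ft_force": force on the tool from outside, world axes, zero at the start; "wrist_torque": the same for the moment, N m; "finger_gap": finger opening in mm.
Only numpy, scipy, OpenCV 4.12 (cv2) and the standard library are available. Lean on these libraries where they do the work, as an engineer would, in place of code of your own. Each camera call takes 0.05 s, during which the arm holds its last target. There are 200 camera calls.

## Working session

There is one attempt and no reset: what is moved stays moved. The work goes in short steps, Python scripts to look and compute and a shell command to move; the robot and the scene stay as the last step left them, time stands still between calls to the robot, and variables do not carry over. Pictures are saved under pics/ and viewed, about 8 in all and at most 12, crops included, and the job is handed in when it is done.

```bash
mkdir -p pics; ls; cat > h.py <<'E'
import numpy as np, cv2
from bench import r
HT={'knob_top':142,'lock_peg':144,'lock_pivot':120,'pin_tip':98,'pump':0,'tape_roll':0,'round_cutter':0,'oxide_bottle':0,'wooden_rib':0}
def ray(p,uv,T):
    d=T[:3,:3]@np.linalg.inv(p['K'])@np.array([uv[0],uv[1],1.]); return T[:3,3],d
def at(p,uv,z,T=None):
    o,d=ray(p,uv,np.array(p['T']) if T is None else T); return o+d*(z-o[2])/d[2]
E
python3 - <<'E'
from h import *
s=r.sense(); print(s['time'],s['tool_pos'],s['tcp_rot'],s['ft_force'],s['finger_gap'],r.nose_length)
for c in ('scene','side'):
    p=r.snapshot(c); cv2.imwrite(f'pics/{c}0.png',p['image'][:,:,::-1])
    for n,z in HT.items():
        for q in r.pinpoint(p,n)[:2]: print(c,n,round(q['conf'],2),np.round(q['uv'],1),np.round(at(p,q['uv'],z)[:2],1))
print(r.sense()['time'])
E
```

```text
pics
0.0 [ 135.43884531 -584.00225439  252.24009619] [-1.79992790e+02  1.03764458e-01 -7.69491732e+01] [ 0.61475647 -0.02045649  0.26806101] 85.39596950588835 22.0
scene knob_top 0.93 [348.  196.9] [525.5 111.3]
scene lock_peg 0.67 [288.2 203.4] [557.9 208.5]
scene lock_peg 0.53 [359.9 246.3] [423.2 149.3]
scene lock_pivot 0.84 [320.7 209.5] [539.3 156.6]
scene lock_pivot 0.55 [330.4 289.3] [388.9 220.2]
scene pin_tip 0.5 [379.3 210.7] [505.6  56.6]
scene pump 0.84 [360.6 245.3] [517.7  81.2]
scene tape_roll 0.59 [387.1 292.2] [404.8  94.2]
scene round_cutter 0.91 [329.9 288.8] [458.8 180.6]
scene oxide_bottle 0.91 [357.2 212. ] [594.5  43.1]
scene wooden_rib 0.56 [315.7 213.3] [630.7 119. ]
scene wooden_rib 0.35 [380.7 208. ] [581.4  -4.9]
side knob_top 0.64 [304.9 186.3] [527.4 104.7]
side lock_peg 0.78 [316.7 164.7] [555.1 202.1]
side lock_pivot 0.9 [309.5 180.1] [537.2 169.2]
side pump 0.82 [302.7 241.2] [519.2  86.3]
side tape_roll 0.85 [255.9 242.4] [408.3  84.6]
side round_cutter 0.7 [280.8 217.1] [460.6 185. ]
side round_cutter 0.52 [337.3 252.1] [599.3  45.6]
side oxide_bottle 0.56 [334.5 252.4] [592.8  44.7]
side wooden_rib 0.54 [343.5 234.1] [618.6 110.9]
side wooden_rib 0.2 [303.3 184.5] [516.7 348.2]
1.0
```

```bash
python3 -c "
import cv2
a=cv2.imread('pics/scene0.png')[130:330,230:470];b=cv2.imread('pics/side0.png')[120:290,220:400]
a=cv2.resize(a,(600,500));b=cv2.resize(b,(0,0),fx=3,fy=3)
cv2.imwrite('pics/a.png',a);cv2.imwrite('pics/b.png',b)"
```

```text
(no output)
```

View pics/a.png

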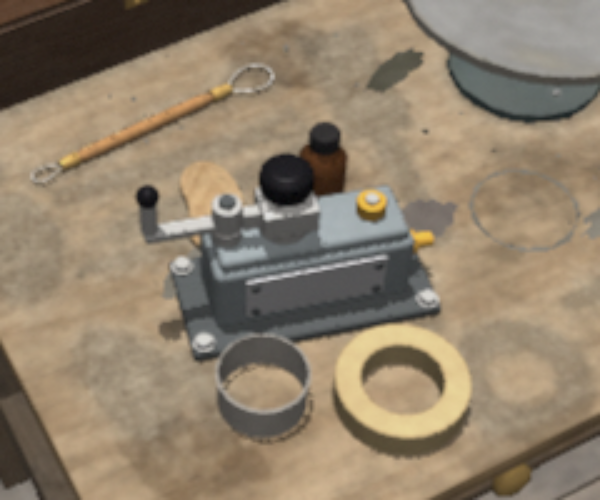

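View pics/b.png

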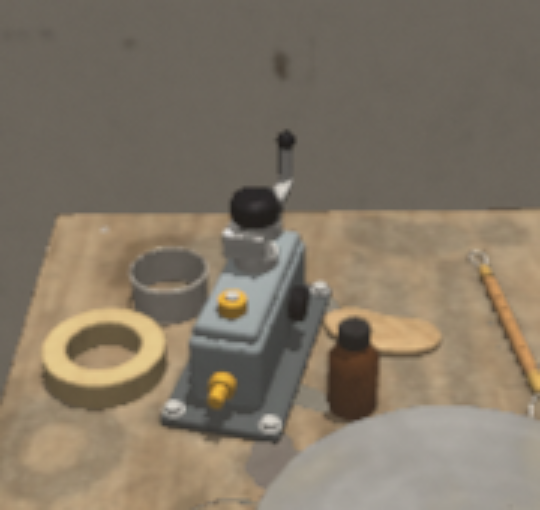

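```bash
python3 -m jog '[[-0.037,-0.031,-0.03,0,0],[-0.074,-0.062,-0.05,0,0],[-0.112,-0.093,-0.06,0,0],[-0.15,-0.123,-0.06,0,0],[-0.187,-0.154,-0.06,0,0],[-0.224,-0.185,-0.06,0,0],[-0.262,-0.216,-0.06,0,0],[-0.3,-0.247,-0.06,0,0]]'; python3 -m jog '[[-0.037,-0.031,0,7,0],[-0.074,-0.062,0,14,0],[-0.112,-0.093,0,21,0],[-0.15,-0.123,0,28,0],[-0.187,-0.154,0,31,0],[-0.224,-0.185,0,31,0],[-0.262,-0.216,0,31,0],[-0.3,-0.247,0,31,0]]'
```

```text
time: 1.8
tool_pos: [308.0, -236.2, 313.5]
tcp_rot: [-180.0, -0.1, -77.0]
ft_force: [2.1, 0.1, -0.4]
finger_gap: -0.2
time: 2.6
tool_pos: [470.1, 90.4, 313.8]
tcp_rot: [-179.9, -0.0, -108.0]
ft_force: [1.8, -1.4, 0.6]
finger_gap: -0.1
```

```bash
cat > m.py <<'E'
from h import *
from scipy.spatial.transform import Rotation as Ro
from scipy.optimize import least_squares
def wT(p,s):
    W=np.eye(4);W[:3,:3]=Ro.from_euler('xyz',s['tcp_rot'],degrees=True).as_matrix();W[:3,3]=s['tool_pos']
    return W@np.array(p['tool_from_camera'])
def look(cams=('wrist','scene','side'),names=('knob_top','lock_peg','lock_pivot','pin_tip','pump'),tag='x'):
    obs=[]
    for c in cams:
        s=r.sense();p=r.snapshot(c);T=wT(p,s) if c=='wrist' else np.array(p['T'])
        cv2.imwrite(f'pics/{tag}_{c}.png',p['image'][:,:,::-1])
        for n in names:
            q=r.pinpoint(p,n)
            if q and q[0]['conf']>.3:
                q=q[0];o,d=ray(p,q['uv'],T);obs.append((c,n,o,d/np.linalg.norm(d),q['conf']))
                print(c,n,round(q['conf'],2),np.round(q['uv']),np.round(at(p,q['uv'],HT[n],T)[:2],1))
    return obs
def model(v):
    x,y,th,a,h=v;R=lambda X,Y:np.array([x+X*np.cos(th)-Y*np.sin(th),y+X*np.sin(th)+Y*np.cos(th)])
    P={'knob_top':(*R(0,30),142),'lock_pivot':(*R(0,72),120),'pin_tip':(*R(0,-35),94+h),'pump':(*R(0,0),0),
       'lock_peg':(*R(55*np.sin(a),72+55*np.cos(a)),144)}
    return {k:np.array(q) for k,q in P.items()}
def fit(obs,v0=(518,84,-.32,.1,4)):
    def f(v):
        M=model(v);e=[]
        for c,n,o,d,w in obs:
            D=M[n]-o;e+=list((D-d*(D@d))*w/(np.linalg.norm(D)/400))
        return e+[(v[4]-4)*.3]
    z=least_squares(f,v0,loss='soft_l1',f_scale=4);return z.x,z.cost
if __name__=='__main__':
    o=look();v,c=fit(o);print(np.round(v,3),'yaw',np.degrees(v[2]),'cost',c,'time',r.sense()['time'])
    for k,q in model(v).items(): print(k,np.round(q,1))
E
python3 m.py
```

```text
wrist knob_top 0.67 [281. 146.] [528.3 115.8]
wrist lock_peg 0.98 [188. 156.] [548.6 211.9]
wrist lock_pivot 0.6 [248. 148.] [536.8 156. ]
wrist pin_tip 0.46 [340. 141.] [510.1  54. ]
wrist pump 0.63 [315. 139.] [515.4  87.2]
scene knob_top 0.73 [346. 194.] [532.2 110.8]
scene lock_peg 0.62 [291. 202.] [559.6 202.5]
scene lock_pivot 0.55 [322. 213.] [530.6 159.3]
scene pin_tip 0.57 [380. 210.] [505.9  54.1]
scene pump 0.88 [359. 245.] [519.9  84.2]
side knob_top 0.68 [305. 187.] [527.7 103.4]
side lock_peg 0.57 [314. 164.] [549.3 204.3]
side lock_pivot 0.96 [310. 184.] [537.2 149.6]
side pump 0.73 [302. 240.] [517.5  89. ]
[ 5.18709e+02  8.70060e+01 -2.67000e-01 -6.50000e-02  2.96200e+00] yaw -15.297077121443806 cost 15.564921868333538 time 3.5
knob_top [526.6 115.9 142. ]
lock_pivot [537.7 156.5 120. ]
pin_tip [509.5  53.2  97. ]
pump [518.7  87.    0. ]
lock_peg [548.7 210.3 144. ]
```

View pics/x_wrist.png

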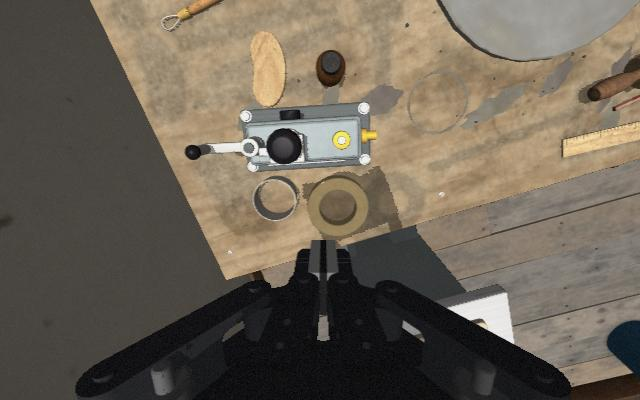

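```bash
python3 -m jog '[[-0.046,-0.002,0.0,-3,0],[-0.092,-0.004,0.01,-3,0],[-0.137,-0.006,0.02,-3,0],[-0.137,-0.006,0.06,-3,0],[-0.137,-0.006,0.1,-3,0],[-0.137,-0.006,0.14,-3,0],[-0.137,-0.006,0.17,-3,0],[-0.137,-0.006,0.18,-3,0]]'; python3 -m jog '[[0,0,0,0,0],[0,0,0,0,0]]';cat > chk.py <<'E'
from m import *
s=r.sense();print(s['time'],np.round(s['tool_pos'],1),np.round(s['ft_force'],1))
v=(518.7,87,-.267,0,0);d=s['tool_pos'][:2]-np.array(v[:2]);c,sn=np.cos(v[2]),np.sin(v[2])
print('tool in pump frame',np.round([c*d[0]+sn*d[1],-sn*d[0]+c*d[1]],1))
E
python3 chk.py; python3 m.py
```

```text
time: 4.3
tool_pos: [515.1, 215.7, 129.1]
tcp_rot: [179.7, -0.2, -105.0]
ft_force: [-0.9, -0.2, -0.9]
finger_gap: 0.1
time: 4.5
tool_pos: [515.5, 215.8, 130.0]
tcp_rot: [179.8, -0.2, -105.0]
ft_force: [0.1, -0.6, -0.6]
finger_gap: -0.1
4.5 [515.5 215.8 130. ] [ 0.1 -0.6 -0.6]
tool in pump frame [-37.1 123.4]
wrist knob_top 0.84 [542. 212.] [527. 116.]
wrist lock_peg 0.73 [509.  54.] [591. 127.]
wrist lock_pivot 0.96 [429. 199.] [536.6 154.4]
wrist pin_tip 0.5 [591. 185.] [512.   56.2]
wrist pump 0.79 [456. 162.] [517.5  86.9]
scene knob_top 0.86 [344. 194.] [535.2 113. ]
scene lock_pivot 0.94 [321. 212.] [534.6 158.5]
scene pin_tip 0.53 [379. 208.] [511.6  54. ]
scene pump 0.7 [359. 247.] [515.7  85.7]
side knob_top 0.74 [305. 185.] [527.1 112. ]
side lock_peg 0.51 [314. 164.] [548.8 204.3]
side lock_pivot 0.59 [307. 182.] [531.5 161.8]
side pump 0.74 [305. 241.] [524.9  86.2]
[ 5.18359e+02  8.57350e+01 -2.82000e-01  8.07400e+00  1.26000e-01] yaw -16.17676797923187 cost 104.67027304557216 time 5.4
knob_top [526.7 114.5 142. ]
lock_pivot [538.4 154.9 120. ]
pin_tip [508.6  52.1  94.1]
pump [518.4  85.7   0. ]
lock_peg [586.6 128.4 144. ]
```

```bash
python3 -m jog '[[-0.004,-0.012,0,0,0],[-0.005,-0.023,0,0,0],[-0.0065,-0.035,0,0,0],[-0.006,-0.045,0,0,0],[-0.004,-0.053,0,0,0],[0.000,-0.062,0,0,0],[0.006,-0.072,0,0,0],[0.013,-0.080,0,0,0]]'; python3 chk.py; python3 -m jog '[[0.006,-0.004,0,0,0],[0.012,-0.008,0,0,0],[0.016,-0.010,0,0,0],[0.016,-0.010,0,0,0]]';python3 chk.py; python3 m.py
```

```text
time: 6.2
tool_pos: [589.6, 181.7, 128.6]
tcp_rot: [179.7, -0.2, -105.0]
ft_force: [-0.4, 1.2, -0.5]
finger_gap: -0.4
6.2 [589.6 181.7 128.6] [-0.4  1.2 -0.5]
tool in pump frame [ 43.4 110.1]
time: 6.6
tool_pos: [594.3, 168.0, 128.9]
tcp_rot: [179.6, 0.2, -104.9]
ft_force: [-4.1, 21.7, -0.3]
finger_gap: -0.1
6.6 [594.3 168.  128.9] [-4.1 21.7 -0.3]
tool in pump frame [51.6 98.1]
wrist lock_peg 0.91 [369. 290.] [590.3 146.2]
wrist pin_tip 0.53 [520. 316.] [511.6  54.2]
wrist pump 0.77 [419. 251.] [517.7  87.4]
scene knob_top 0.88 [348. 198.] [522.4 112.5]
scene lock_peg 0.86 [311. 176.] [598.3 144.2]
scene lock_pivot 0.71 [320. 211.] [537.3 159.2]
scene pin_tip 0.53 [380. 211.] [504.6  56.3]
scene pump 0.56 [361. 245.] [517.1  80.5]
side knob_top 0.78 [304. 184.] [525.5 114.2]
side lock_peg 0.9 [334. 176.] [593.6 146.7]
side pump 0.89 [302. 240.] [517.5  89.7]
[ 5.17664e+02  8.67580e+01 -2.64000e-01  1.49100e+00  1.58400e+00] yaw -15.110623665416014 cost 7.02177126628504 time 7.5
knob_top [525.5 115.7 142. ]
lock_pivot [536.4 156.3 120. ]
pin_tip [508.5  53.   95.6]
pump [517.7  86.8   0. ]
lock_peg [590.5 146.2 144. ]
```

View pics/x_wrist.png

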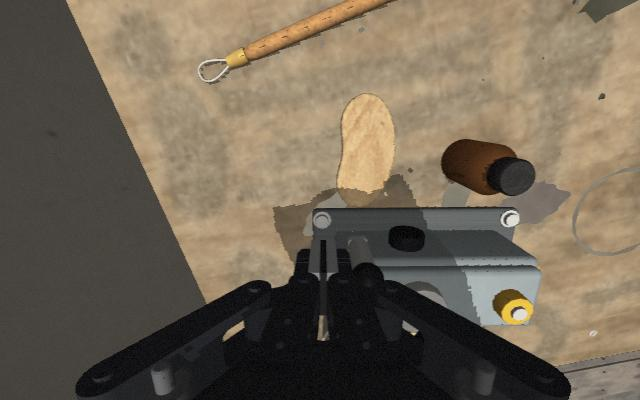

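```bash
python3 -m jog '[[-0.012,0,0,0,0],[-0.015,0,-0.02,0,0],[-0.01,0,-0.05,0,0],[0.015,0.015,-0.06,0,0],[0.042,0.034,-0.06,0,0],[0.068,0.052,-0.06,0,0],[0.068,0.052,-0.058,0,0],[0.068,0.052,-0.05,0,0]]';python3 chk.py; python3 m.py
```

```text
time: 8.3
tool_pos: [527.8, 115.1, 180.3]
tcp_rot: [179.8, 0.2, -104.9]
ft_force: [0.2, -0.0, 0.1]
finger_gap: 0.1
8.3 [527.8 115.1 180.3] [ 0.2 -0.   0.1]
tool in pump frame [ 1.4 29.5]
wrist knob_top 0.63 [320. 247.] [524.3 116.7]
wrist lock_peg 0.69 [237. 160.] [590.1 147.6]
wrist lock_pivot 0.68 [262. 229.] [537.7 155.5]
wrist pin_tip 0.63 [399. 220.] [509.8  56.3]
wrist pump 0.8 [351. 185.] [521.3  82.7]
scene knob_top 0.85 [347. 198.] [523.3 115.2]
scene lock_peg 0.64 [310. 178.] [593.8 148.1]
scene lock_pivot 0.76 [323. 209.] [538.7 152. ]
scene pin_tip 0.44 [379. 207.] [512.5  52.8]
scene pump 0.73 [359. 246.] [518.1  85.5]
side knob_top 0.67 [305. 184.] [526.9 114.2]
side lock_peg 0.6 [335. 178.] [597.  136.4]
side lock_pivot 0.97 [310. 182.] [537.7 160.7]
side pump 0.96 [303. 240.] [520.1  90.4]
[ 5.18217e+02  8.68450e+01 -2.60000e-01  7.76000e+00  1.78200e+00] yaw -14.868326887999112 cost 27.947238827752333 time 9.2
knob_top [525.9 115.8 142. ]
lock_pivot [536.7 156.4 120. ]
pin_tip [509.2  53.   95.8]
pump [518.2  86.8   0. ]
lock_peg [590.9 147.4 144. ]
```

```bash
python3 -m jog '[[0,0,0.016,0,0],[0,0,0.026,0,0],[0,0,0.034,0,0],[0,0,0.040,0,0],[0,0,0.042,0,0],[0,0,0.042,0,0]]'; python3 -m jog '[[0,0,-0.014,0,0],[0,0,-0.028,0,0],[0,0,-0.028,0,0],[0,0,-0.028,0,0],[0,0,-0.028,0,0]]'
```

```text
time: 9.8
tool_pos: [528.3, 115.7, 139.6]
tcp_rot: [179.8, 0.2, -104.9]
ft_force: [-4.7, -1.4, 21.7]
finger_gap: 0.2
time: 10.3
tool_pos: [527.6, 115.5, 166.3]
tcp_rot: [179.7, 0.2, -104.9]
ft_force: [0.6, 0.4, -0.6]
finger_gap: 0.0
```

```bash
for i in 1; do python3 -m jog '[[0,0,0.01,0,0],[0,0,0.02,0,0],[0,0,0.027,0,0],[0,0,0.029,0,0],[0,0,0.029,0,0]]'; python3 -m jog '[[0,0,-0.014,0,0],[0,0,-0.029,0,0],[0,0,-0.029,0,0],[0,0,-0.029,0,0],[0,0,-0.029,0,0]]'; python3 -m jog '[[0,0,0.01,0,0],[0,0,0.02,0,0],[0,0,0.027,0,0],[0,0,0.029,0,0],[0,0,0.029,0,0]]'; python3 -m jog '[[0,0,-0.014,0,0],[0,0,-0.029,0,0],[0,0,-0.029,0,0],[0,0,-0.029,0,0],[0,0,-0.029,0,0]]';python3 -m jog '[[0,0,0.01,0,0],[0,0,0.02,0,0],[0,0,0.027,0,0],[0,0,0.029,0,0],[0,0,0.029,0,0]]'; python3 -m jog '[[0,0,-0.014,0,0],[0,0,-0.029,0,0],[0,0,-0.029,0,0],[0,0,-0.029,0,0],[0,0,-0.029,0,0]]'; done | grep -v -e gap -e rot; python3 m.py
```

```text
time: 10.8
tool_pos: [528.5, 115.7, 139.6]
ft_force: [-8.3, -0.7, 23.0]
time: 11.3
tool_pos: [527.9, 115.5, 167.4]
ft_force: [0.0, 0.9, 0.1]
time: 11.8
tool_pos: [528.8, 115.7, 139.7]
ft_force: [-2.2, -1.2, 14.3]
time: 12.3
tool_pos: [528.2, 115.5, 167.7]
ft_force: [0.2, 0.3, 0.5]
time: 12.8
tool_pos: [529.1, 115.6, 139.7]
ft_force: [-0.9, -0.1, 12.4]
time: 13.3
tool_pos: [528.6, 115.5, 167.8]
ft_force: [-0.3, 0.2, -1.0]
wrist knob_top 0.81 [318. 256.] [525.5 117.8]
wrist lock_peg 0.83 [232. 162.] [591.1 147.2]
wrist lock_pivot 0.96 [261. 240.] [535.5 155.1]
wrist pin_tip 0.73 [425. 249.] [487.5  44.2]
wrist pump 0.95 [351. 192.] [518.   85.4]
scene lock_peg 0.77 [311. 178.] [594.2 146.5]
scene lock_pivot 0.65 [323. 213.] [530.6 157. ]
scene pin_tip 0.66 [380. 194.] [540.   34.3]
scene pump 0.8 [360. 247.] [515.2  84.3]
side knob_top 0.73 [305. 183.] [526.8 117.7]
side lock_peg 0.91 [333. 179.] [590.7 131.1]
side lock_pivot 0.93 [309. 182.] [535.1 160.3]
side pin_tip 0.59 [296. 205.] [506.2  96.1]
side pump 0.82 [301. 240.] [514.4  89.1]
[ 5.16995e+02  8.66550e+01 -2.73000e-01  1.45900e+00  3.62710e+01] yaw -15.648144796136918 cost 51.448023600668066 time 14.2
knob_top [525.1 115.5 142. ]
lock_pivot [536.4 156.  120. ]
pin_tip [507.6  53.  130.3]
pump [517.   86.7   0. ]
lock_peg [590.7 147.2 144. ]
```

View pics/x_wrist.png

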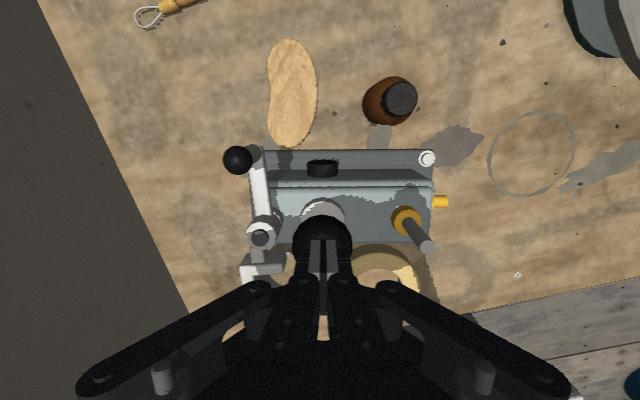

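The wrist picture shows the lock swung out (peg at 237,160), the knob under the fingers (322,240) and the pin risen high (tip about 428,248). I'll add a few full strokes to make sure of the last ratchet steps.

```bash
(python3 -m jog '[[0,0.002,0.01,0,0],[0,0.002,0.02,0,0],[0,0.002,0.028,0,0],[0,0.002,0.031,0,0],[0,0.002,0.031,0,0]]'; python3 -m jog '[[0,0,-0.014,0,0],[0,0,-0.029,0,0],[0,0,-0.029,0,0],[0,0,-0.029,0,0],[0,0,-0.029,0,0]]'; python3 -m jog '[[0,0,0.01,0,0],[0,0,0.02,0,0],[0,0,0.028,0,0],[0,0,0.031,0,0],[0,0,0.031,0,0]]'; python3 -m jog '[[0,0,-0.014,0,0],[0,0,-0.029,0,0],[0,0,-0.029,0,0],[0,0,-0.029,0,0],[0,0,-0.029,0,0]]';python3 -m jog '[[0,0,0.01,0,0],[0,0,0.02,0,0],[0,0,0.028,0,0],[0,0,0.031,0,0],[0,0,0.031,0,0]]';  python3 -m jog '[[0,0,-0.014,0,0],[0,0,-0.04,0,0],[0,0,-0.08,0,0],[0,0,-0.12,0,0],[0,0,-0.15,0,0],[0,0,-0.15,0,0],[0,0,-0.15,0,0]]') | grep -v -e gap -e rot; python3 m.py
python3 -c "
import cv2
a=cv2.imread('pics/x_scene.png')[130:310,250:430];b=cv2.imread('pics/x_side.png')[130:310,220:400]
cv2.imwrite('pics/c.png',cv2.resize(cv2.hconcat([a,b]),(800,400),interpolation=cv2.INTER_CUBIC))"
```

```text
time: 14.7
tool_pos: [528.8, 116.1, 139.7]
ft_force: [-1.2, -1.8, 13.5]
time: 15.2
tool_pos: [528.2, 116.0, 167.9]
ft_force: [-0.8, -0.1, -0.5]
time: 15.7
tool_pos: [529.2, 116.2, 139.6]
ft_force: [-9.0, -1.5, 27.3]
time: 16.2
tool_pos: [528.4, 116.0, 167.3]
ft_force: [-0.1, 1.2, 0.9]
time: 16.7
tool_pos: [529.6, 116.2, 139.5]
ft_force: [-11.3, -1.7, 31.4]
time: 17.4
tool_pos: [528.8, 115.6, 288.9]
ft_force: [0.3, 0.2, -0.8]
wrist knob_top 0.64 [322. 199.] [525.9 116. ]
wrist lock_peg 0.91 [275. 143.] [590.8 144.9]
wrist lock_pivot 0.6 [285. 191.] [539.  155.2]
wrist pin_tip 0.59 [386. 198.] [496.3  46.4]
wrist pump 0.86 [342. 175.] [515.5  88.5]
scene knob_top 0.63 [344. 194.] [533.9 114. ]
scene lock_peg 0.62 [312. 178.] [592.3 144.7]
scene lock_pivot 0.93 [319. 210.] [539.2 160.4]
scene pin_tip 0.69 [382. 193.] [540.4  29.5]
scene pump 0.77 [359. 246.] [517.4  84.7]
side lock_peg 0.85 [332. 178.] [589.6 135.2]
side lock_pivot 0.57 [309. 183.] [535.6 157. ]
side pin_tip 0.59 [296. 204.] [506.5  99.3]
side pump 0.63 [254. 242.] [403.8  86.2]
[ 5.16392e+02  8.70060e+01 -2.96000e-01  7.76400e+00  3.18300e+01] yaw -16.948946670654486 cost 156.7895365024114 time 18.3
knob_top [525.1 115.7 142. ]
lock_pivot [537.4 155.9 120. ]
pin_tip [506.2  53.5 125.8]
pump [516.4  87.    0. ]
lock_peg [591.2 144.6 144. ]
```

View pics/c.png

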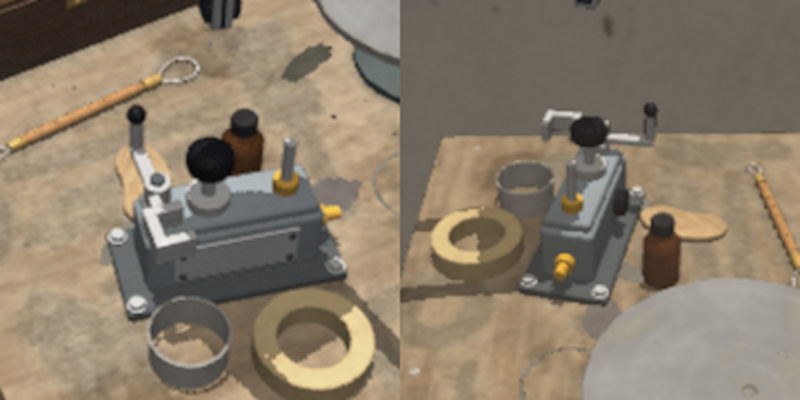

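```bash
python3 - <<'E'
from m import *
for c,uv in (('scene',(379.6,193)),('side',None),('wrist',None)):
    s=r.sense();p=r.snapshot(c);T=wT(p,s) if c=='wrist' else np.array(p['T'])
    l=[q['uv'] for q in r.pinpoint(p,'pin_tip')[:1]]+([uv] if uv else [])
    for u in l:
        o,d=ray(p,u,T);a=np.array([509.5,53.5])
        z=min(np.arange(85,150,.25),key=lambda z:np.linalg.norm((o+d*(z-o[2])/d[2])[:2]-a))
        print(c,np.round(u,1),z,np.round((o+d*(z-o[2])/d[2])[:2],1))
print(r.sense()['time'])
E
```

```text
scene [380.6 193.7] 136.25 [510.4  54.8]
scene [379.6 193. ] 137.5 [511.6  56.1]
side [296.  204.2] 129.0 [508.9  53.5]
wrist [384.3 200. ] 142.25 [508.5  55.7]
18.6
```

```bash
python3 -c "
from bench import r
print(r.hand_in())"
```

```text
the job is handed in; nothing more can be done
None
```

The lubricator is primed and the job is handed in at about 18.6 s of the 45 s allowed; no verdict was reported.

- **Travel lock:** I pushed the peg round with shut fingers until it met its stop, with 22 N at the end. The fits afterwards put the lock at about 1.46–1.49 rad, above the 1.25 needed.
- **Strokes:** I pressed the knob seven times, each ending at about the full 24 mm. The force at the bottom was 12–31 N. The lowest of these is close to what the spring alone gives, so hard-stop contact there rests on the measured depth.
- **Pin:** Rays to the tip put it at about 136 mm (scene), 129 mm (side) and 142 mm (wrist), against 134 mm when fully out. The 129 mm reading alone would mean 35 mm out, below the 37 mm needed. My pump fit also gave only 32 mm, but it is held towards a low pin by a fixed term, so I set it aside. The three views average about 136 mm, and seven full strokes are more than enough for 40 mm.
- **End state:** In the last pictures the knob is up, the lock is out, and the things around look where they were; I judged that by eye and did not measure them. The fingertips are about 125 mm above the knob and the wrist force reads near zero.

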